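# Park the filter set in its colour-coded nests

### The job

The measurement is over: put each of the four colour filters away in the nest ringed in its own colour, standing upright and flat on the nest's floor with the glass up. One filter has been left in the red nest, where it does not belong. Set the filters down gently, never let them drop, and leave the beam splitter where it stands.

Things in the scene. Friction and masses are not known exactly. Their poses are not given: they have to be found in the camera images.
- filter_red: Loose red filter cell: an upright black tube 46 mm in diameter and 34 mm tall with two thin aluminium bands, a red round glass 35 mm wide on its top face; about 60 to 130 g. Origin at the centre of its underside, z up through the glass; round, so its yaw does not matter. Stands on the table or in a nest (its underside is at table height, z = 0, in both).
- filter_yellow: Loose yellow filter cell: an upright black tube 46 mm in diameter and 34 mm tall with two thin aluminium bands, a yellow round glass 35 mm wide on its top face; about 60 to 130 g. Origin at the centre of its underside, z up through the glass; round, so its yaw does not matter. Stands on the table or in a nest (its underside is at table height, z = 0, in both).
- filter_green: Loose green filter cell: an upright black tube 46 mm in diameter and 34 mm tall with two thin aluminium bands, a green round glass 35 mm wide on its top face; about 60 to 130 g. Origin at the centre of its underside, z up through the glass; round, so its yaw does not matter. Stands on the table or in a nest (its underside is at table height, z = 0, in both).
- filter_blue: Loose blue filter cell: an upright black tube 46 mm in diameter and 34 mm tall with two thin aluminium bands, a blue round glass 35 mm wide on its top face; about 60 to 130 g. Origin at the centre of its underside, z up through the glass; round, so its yaw does not matter. Stands on the table or in a nest (its underside is at table height, z = 0, in both).
- nest_red: Fixed parking nest of the red filter: a red ring on the table, outer diameter 80 mm, inner diameter 66 mm, rim 5 mm high, with a light grey floor level with the table (z = 0). A filter stands inside it with 10 mm to spare all round; fingers stay above the rim. Origin at the ring's centre at table height. At the start a filter of another colour stands in it.
- nest_yellow: Fixed parking nest of the yellow filter: a yellow ring on the table, outer diameter 80 mm, inner diameter 66 mm, rim 5 mm high, with a light grey floor level with the table (z = 0). A filter stands inside it with 10 mm to spare all round; fingers stay above the rim. Origin at the ring's centre at table height.
- nest_green: Fixed parking nest of the green filter: a green ring on the table, outer diameter 80 mm, inner diameter 66 mm, rim 5 mm high, with a light grey floor level with the table (z = 0). A filter stands inside it with 10 mm to spare all round; fingers stay above the rim. Origin at the ring's centre at table height.
- nest_blue: Fixed parking nest of the blue filter: a blue ring on the table, outer diameter 80 mm, inner diameter 66 mm, rim 5 mm high, with a light grey floor level with the table (z = 0). A filter stands inside it with 10 mm to spare all round; fingers stay above the rim. Origin at the ring's centre at table height.
- splitter: Loose beam splitter, to be left alone: a pale glass cube of 30 mm on a black platform 50 x 50 x 14 mm, 44 mm tall in all, 0.3 kg. Origin at the centre of its underside, z up. Filters, nests and splitter lie at least 110 mm apart, centre to centre (but for the filter in the red nest); small hardware up to 30 mm tall and 28 mm wide stands between them, at least 70 mm from their centres.

How it is judged (in metres and radians):
At the end, for the whole second after the job is handed in: Each filter stands upright (within 0.06 rad) on the floor of the nest of its own colour (underside within 3 mm of the table, centre within 12 mm of the nest's centre), at rest and released (horizontal distance between filter_red and nest_red below 0.012 m and height (world z) of each of filter_red, filter_yellow, filter_green, filter_blue below 0.003 m and angle between each of filter_red, filter_yellow, filter_green, filter_blue's own z axis and vertical below 0.06 rad and linear speed of each of filter_red, filter_yellow, filter_green, filter_blue below 0.02 m/s and contact force between the fingers and filter_red below 0.1 N and horizontal distance between filter_yellow and nest_yellow below 0.012 m and contact force between the fingers and filter_yellow below 0.1 N and horizontal distance between filter_green and nest_green below 0.012 m and contact force between the fingers and filter_green below 0.1 N and horizontal distance between filter_blue and nest_blue below 0.012 m and contact force between the fingers and filter_blue below 0.1 N); the robot touches nothing.
It fails at once if a filter is let fall (free fall of more than about 10 mm) ((linear speed of filter_red above 0.45 m/s and contact force between anything else and filter_red below 0.02 N) or (linear speed of filter_yellow above 0.45 m/s and contact force between anything else and filter_yellow below 0.02 N) or (linear speed of filter_green above 0.45 m/s and contact force between anything else and filter_green below 0.02 N) or (linear speed of filter_blue above 0.45 m/s and contact force between anything else and filter_blue below 0.02 N)).
It fails at once if the beam splitter is shifted by more than 12 mm or tipped (distance of splitter from where it was at the start of the episode above 0.012 m or angle between splitter's own z axis and vertical above 0.2 rad).
It also fails if it takes over 106 s, if anything falls off the work surface, if the arm or the gripper's body presses on something with over 40 N, if the wrist force passes 120 N, or if a joint passes its speed limit or range.

### The arm

A 6-joint arm with a two-finger parallel gripper is mounted at the origin on the work surface. World frame = base frame: x ahead of the robot, y to its left, z up, the work surface at z = 0. Lengths are in m, angles in degrees, forces in N, time in s.
With the tool pointing down it reaches from about 0.3 to 0.75 m from the base axis. Payload 8.5 kg.
Tool frame: the origin (TCP) lies at the very end of the fingers, on their centre line; the grasp point (between the pads) lies 19 mm behind it (env.hold_point_z is the distance from the TCP to the grasp point, in m); z points along the fingers, y is the line along which they close (so a half turn about z gives the same grasp; the last joint's range is limited). The gripper opens to 85 mm and grips with 20 to 120 N. Pads are 22 mm wide; open, the fingers measure 114 mm over their backs; the gripper's body (76 mm by 85 mm) begins 54 mm behind the grasp point. The pads swing forward as they close: fully open they stand 13 mm farther back than shut.
Start: joints at [55.903, 21.807, 74.336, -0, 83.858, -12.336], TCP at [0.204, 0.511, 0.231] pointing down, gripper open.
Joint ranges: [-178.18, 178.18], [-50.72, 133.34], [12.68, 142.11], [-81.47, 261.47], [9.98, 163.14], [-165.26, 165.26]. Speed limits (degrees/s): [136.94, 136.94, 180, 180, 180, 180].

### API

Orientations are given as a 3x3 rotation matrix whose columns are the frame's x, y, z axes.
In Python, from rig import env, optics gives the robot as it stands.
- The arm moves only by the shell command python3 -m jog 'ROWS' [OPENING] [FORCE]. ROWS is JSON, a list of rows, each an object with "linear": the shift along the tool's x, y, z in units of 40 mm (1.0 is 40 mm), a list of three; "roll": the turn about the tool's z in units of 5 degrees (1.0 is 5 degrees). A call has 1 to 12 rows; each row shifts and turns the commanded pose from where the row before left it, along the tool's axes as they then stand; what a row does not reach is not made up. A row lasts 1/12 s, in which the tool goes at most 41.7 mm and 7.16 degrees, less where a joint would pass 70% of its speed; a pose out of reach is approached as far as the arm can. A call is refused whole if a number of a shift passes 1 or a number of a turn 1, either way. A call with a gripper value outside its range is refused whole. OPENING is the opening, from -1 (shut) to 1 (fully open), set as the call begins (- or left out, the last holds). The fingers move at their own pace and stop on an object; FORCE is the grip in N (left out, the last holds). Time passes only in rows, so rows that do not move let the fingers close. It gives the time, the measured TCP pose, the force, the opening and the grip force at its end, in the units of the state.
- env.observe(): the state, without advancing time (a new reading comes with each control period).
- optics.get_image(name): name is "side" or "top" or "wrist"; returns the picture (400x640x3 uint8, red, green, blue); there is no depth.
- optics.calibration(name): a dict with "fov_y" (degrees; the focal length in pixels is half the picture's height over the tangent of half this angle, whatever the lens; pixels are square), "cx", "cy" (the principal point, pixels), "T" (4x4, takes a point from camera to world coordinates). Camera axes: x right, y down, z forward; pixel columns grow to the right and rows downward; lengths in m; the calibration is good to about 2 mm. A picture is of the moment at which its call begins: read the wrist's pose just before it. calibration takes no time and is no camera call; for the wrist camera it gives the pose at the moment of the call.
- env.close_job(): hands the job in; it is judged then, once.
The state is a dict: "time_s": time; "q": joint angles; "qvel": joint speeds; "joint_efforts": joint torques, N m; "position": TCP position; "tool_rot": TCP orientation; "ft_force": force on the tool from outside, world axes, zero at the start; "wrist_torque": the same for the moment, N m; "grip_width": finger opening in m; "gripper_force": force on a finger pad.
Only numpy, scipy, OpenCV 4.12 (cv2) and the standard library are available. Lean on these libraries where they do the work, as an engineer would, in place of code of your own. Each camera call takes 0.05 s, during which the arm holds its last target. There are 200 camera calls.

## Working session

There is one attempt and no reset: what is moved stays moved. The work goes in short steps, Python scripts to look and compute and a shell command to move; the robot and the scene stay as the last step left them, time stands still between calls to the robot, and variables do not carry over. Pictures are saved under pics/ and viewed, at most 14 in all, crops included, and the job is handed in when it is done.

```bash
mkdir -p pics; ls; python3 - <<'E'
from rig import env, optics
import cv2,numpy as np
s=env.observe();print(s['time_s'],s['position'],np.round(s['tool_rot'],3),s['grip_width'],env.hold_point_z)
for n in("top","side"):
    c=optics.calibration(n);print(n,c)
    im=optics.get_image(n);cv2.imwrite(f'pics/{n}0.png',im[:,:,::-1])
E
```

```text
pics
0.0 [0.20372262 0.51054757 0.23070051] [[-0.929  0.371 -0.001]
 [ 0.371  0.929 -0.001]
 [ 0.    -0.001 -1.   ]] 0.08527053976643659 0.0187
top {'fov_y': 53.15649083584588, 'cx': 321.6420703597695, 'cy': 199.0757873543928, 'T': array([[ 0.12925467, -0.9690829 ,  0.21017031,  0.38463333],
       [-0.99161084, -0.1265502 ,  0.02632485, -0.00932352],
       [ 0.00108613, -0.21180977, -0.97731031,  0.80822134],
       [ 0.        ,  0.        ,  0.        ,  1.        ]])}
side {'fov_y': 45.00988976830566, 'cx': 321.6209707683869, 'cy': 199.76306078444918, 'T': array([[ 0.77100389, -0.3494963 ,  0.53235828, -0.07448368],
       [-0.63670433, -0.40641249,  0.65531404, -0.72954399],
       [-0.01267278, -0.84420449, -0.53587142,  0.65247772],
       [ 0.        ,  0.        ,  0.        ,  1.        ]])}
```

View pics/top0.png

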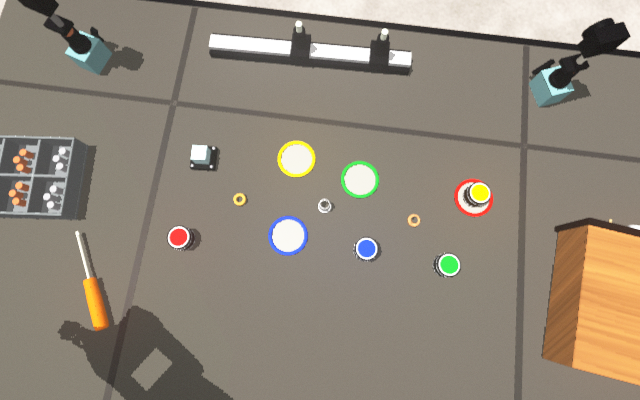

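View pics/side0.png

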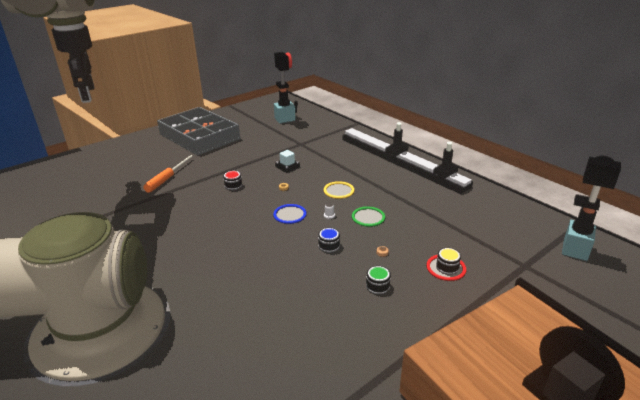

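The top view shows the red filter at (179,237), blue at (367,248) and green at (448,264). The yellow one stands in the red nest at (480,193). The nests are yellow (296,159), green (360,180) and blue (288,236); the splitter is at (203,156). The side view shows the same layout. Next I triangulate colour-blob centres.

```bash
cat > h.py <<'E'
import cv2,numpy as np
from rig import env,optics
def cam(n):
    c=optics.calibration(n);f=200/np.tan(np.radians(c['fov_y']/2));return f,c['cx'],c['cy'],np.array(c['T'])
def ray(c,u,v):
    f,cx,cy,T=c;d=T[:3,:3]@np.array([(u-cx)/f,(v-cy)/f,1]);return T[:3,3],d/np.linalg.norm(d)
def atz(c,u,v,z):
    o,d=ray(c,u,v);return o+d*(z-o[2])/d[2]
def tri(r):
    A=sum(np.eye(3)-np.outer(d,d) for o,d in r);b=sum((np.eye(3)-np.outer(d,d))@o for o,d in r)
    p=np.linalg.solve(A,b);return p,max(np.linalg.norm((np.eye(3)-np.outer(d,d))@(p-o)) for o,d in r)
HUE={'red':0,'yellow':30,'green':65,'blue':118}
def mask(im,col):
    h=cv2.cvtColor(im,cv2.COLOR_RGB2HSV).astype(int);d=abs((h[...,0]-HUE[col]+90)%180-90)
    return ((d<10)&(h[...,1]>150)&(h[...,2]>90)).astype(np.uint8)
def blobs(im,col,mn=60):
    n,l,s,c=cv2.connectedComponentsWithStats(mask(im,col));o=[]
    for i in range(1,n):
        if s[i,4]<mn: continue
        k=cv2.findContours((l==i).astype(np.uint8),cv2.RETR_EXTERNAL,cv2.CHAIN_APPROX_NONE)[0][0]
        e=cv2.fitEllipse(cv2.convexHull(k)) if len(cv2.convexHull(k))>5 else None
        o.append((np.round(c[i],1),s[i,4],[np.round(x,1) for x in e] if e else None))
    return o
E
python3 - <<'E'
from h import *
for n in("top","side"):
    im=cv2.imread(f'pics/{n}0.png')[:,:,::-1]
    for c in HUE:
        print(n,c,*[b for b in blobs(im,c)],sep='\n   ')
E
```

```text
top
   red
   (array([470.9, 199.1]), np.int32(300), [array([473.1, 197.4]), array([36.6, 39.6]), np.float64(123.8)])
   (array([178.1, 236.5]), np.int32(214), [array([178.1, 236.6]), array([15.5, 16.8]), np.float64(59.3)])
top
   yellow
   (array([295.3, 158.3]), np.int32(338), [array([296. , 158.5]), array([36.2, 38. ]), np.float64(85.0)])
   (array([479.7, 192.3]), np.int32(207), [array([479.7, 192.3]), array([15.2, 16.7]), np.float64(118.7)])
   (array([ 91.1, 303.1]), np.int32(281), [array([ 91.4, 303.8]), array([ 7.4, 56.6]), np.float64(166.9)])
top
   green
   (array([359.5, 179.5]), np.int32(273), [array([359.6, 179.1]), array([36. , 37.4]), np.float64(97.6)])
   (array([449. , 264.2]), np.int32(225), [array([448.9, 264.2]), array([16. , 17.3]), np.float64(129.3)])
top
   blue
   (array([286.6, 235.7]), np.int32(317), [array([287.5, 235.3]), array([38.5, 39.1]), np.float64(67.9)])
   (array([366.3, 248.1]), np.int32(215), [array([366.3, 248.1]), array([15.9, 16.6]), np.float64(137.3)])
side
   red
   (array([445.3, 270.5]), np.int32(243), [array([446. , 267.1]), array([25.6, 40.6]), np.float64(101.4)])
side
   yellow
   (array([338.9, 188.9]), np.int32(118), [array([338.5, 189.5]), array([16.8, 30.2]), np.float64(90.4)])
   (array([449.2, 254.1]), np.int32(68), [array([449.2, 254.4]), array([ 6.9, 14.3]), np.float64(99.3)])
side
   green
   (array([378.2, 272.8]), np.int32(119), [array([378.3, 272.8]), array([ 9.6, 15.2]), np.float64(92.8)])
side
   blue
   (array([289.3, 213.3]), np.int32(158), [array([289.5, 213.3]), array([19. , 32.7]), np.float64(86.1)])
   (array([328.6, 233.5]), np.int32(98), [array([328.7, 233.4]), array([ 8.2, 14.4]), np.float64(87.8)])
```

```bash
python3 - <<'E'
from h import *
im=cv2.imread('pics/side0.png')[155:295,215:475]
cv2.imwrite('pics/sidec.png',cv2.resize(im,None,fx=3,fy=3,interpolation=cv2.INTER_CUBIC))
t,s=cam('top'),cam('side')
P={'Ny':((296,158.5),(338.5,189.5)),'Nb':((287.5,235.3),(289.5,213.3)),'Nr':((473.1,197.4),(446,267.1)),'Ng':((359.6,179.1),(368.5,216)),
'Fy':((479.7,192.3),(449.2,254.4)),'Fg':((448.9,264.2),(378.3,272.8)),'Fb':((366.3,248.1),(328.7,233.4)),'Fr':((178.1,236.6),(232,177))}
for k,(a,b) in P.items():
    p,e=tri([ray(t,*a),ray(s,*b)]);z=.034 if k[0]=='F' else .004
    print(k,p.round(4),'gap',round(e,4),'topz',atz(t,*a,z).round(4)[:2],'sidez',atz(s,*b,z).round(4)[:2])
E
```

```text
Ny [6.383e-01 7.750e-02 5.000e-04] gap 0.0 topz [0.6372 0.0771] sidez [0.6345 0.0732]
Nb [0.4751 0.0712 0.0007] gap 0.0003 topz [0.4745 0.071 ] sidez [0.4725 0.067 ]
Nr [ 6.026e-01 -2.981e-01  4.000e-04] gap 0.0001 topz [ 0.6015 -0.2968] sidez [ 0.599  -0.3005]
Ng [ 6.114e-01 -6.100e-02  6.000e-04] gap 0.0005 topz [ 0.61   -0.0605] sidez [ 0.6084 -0.0647]
Fy [ 0.6058 -0.2989  0.0327] gap 0.0001 topz [ 0.6055 -0.2985] sidez [ 0.6042 -0.2998]
Fg [ 0.4561 -0.2466  0.0336] gap 0.0002 topz [ 0.4562 -0.2466] sidez [ 0.4556 -0.2469]
Fb [ 0.4663 -0.0865  0.0331] gap 0.0001 topz [ 0.4663 -0.0865] sidez [ 0.4654 -0.0874]
Fr [0.4425 0.282  0.0227] gap 0.0007 topz [0.4411 0.2782] sidez [0.4337 0.2635]
```

View pics/sidec.png

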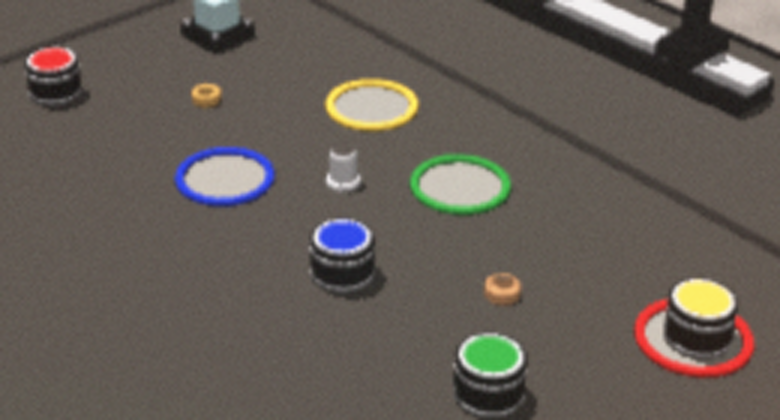

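The enlarged crop puts the red filter's glass at (232,174.5) full-frame and the green nest at (368.7,216.3); the paths between parts are clear. The heights agree with the text (glass about 33 mm, nest rims near 0 to 1 mm). I'll take blue first.

```bash
cat >> h.py <<'E'
X={'Ny':(.6377,.0772),'Nb':(.4747,.0711),'Nr':(.602,-.2973),'Ng':(.6105,-.0607),'Fy':(.6057,-.2986),'Fg':(.4561,-.2466),'Fb':(.4664,-.0866),'Fr':(.4412,.278)}
def to(k,z):
    s=env.observe();R=np.array(s['tool_rot']);p=s['position']
    d=R.T@(np.array([*X[k],z])-p)/.04;n=int(np.ceil(max(abs(d))/.7))
    print('t',round(s['time_s'],2),'at',p.round(4),'w',round(s['grip_width'],4),'->',k,'units',d.round(2),'rows',n,'each',(d/n).round(3),'tilt',R[:2,2].round(4))
E
python3 - <<'E'
from h import *
p,e=tri([ray(cam('top'),178.1,236.6),ray(cam('side'),232.3,174.5)]);print(p,e)
to('Fb',.11)
E
```

```text
[0.4420934  0.2784033  0.03202079] 0.0009758496513192698
t 0.1 at [0.2038 0.5106 0.2308] w 0.0855 -> Fb units [-11.63 -11.43   3.03] rows 17 each [-0.684 -0.672  0.178] tilt [-0.0007 -0.0011]
```

```bash
python3 -m jog '[{"linear":[-0.5,-0.5,0.1]},{"linear":[-0.5,-0.5,0.1]},{"linear":[-0.5,-0.5,0.1]},{"linear":[-0.5,-0.5,0.1]},{"linear":[-0.5,-0.5,0.1]},{"linear":[-0.5,-0.5,0.1]},{"linear":[-0.5,-0.5,0.1]},{"linear":[-0.5,-0.5,0.1]},{"linear":[-0.5,-0.5,0.1]},{"linear":[-0.5,-0.5,0.1]},{"linear":[-0.5,-0.5,0.1]},{"linear":[-0.5,-0.5,0.1]}]' 1 30
python3 -m jog '[{"linear":[-0.5,-0.5,0.1]},{"linear":[-0.5,-0.5,0.1]},{"linear":[-0.5,-0.5,0.1]},{"linear":[-0.5,-0.5,0.1]},{"linear":[-0.5,-0.5,0.1]},{"linear":[-0.5,-0.5,0.1]},{"linear":[-0.5,-0.5,0.1]},{"linear":[-0.5,-0.5,0.1]},{"linear":[-0.5,-0.5,0.1]},{"linear":[-0.5,-0.5,0.1]},{"linear":[0,0,0]},{"linear":[0,0,0]}]'
python3 - <<'E'
from h import *
to('Fb',.11)
c=cam('wrist');im=optics.get_image('wrist');cv2.imwrite('pics/w1.png',im[:,:,::-1])
f,cx,cy,T=c
for k,z in(('Fb',.034),('Nb',.004),('Ng',.004)):
    q=T[:3,:3].T@(np.array([*X[k],z])-T[:3,3]);print(k,'expected px',cx+f*q[0]/q[2],cy+f*q[1]/q[2])
E
```

```text
t 0.1 at [0.2038 0.5106 0.2308] w 0.0855 -> Fb units [-11.63 -11.43   3.03] rows 17 each [-0.684 -0.672  0.178] tilt [-0.0007 -0.0011]
Fb expected px 21.182411406514632 469.0247483930858
Nb expected px 122.72621137337299 426.1764801651516
Ng expected px 100.67712961927495 498.83349022586526invalid input
invalid input
```

View pics/w1.png

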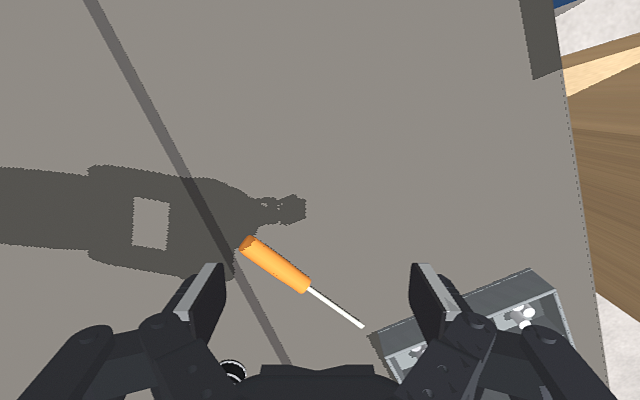

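The jog calls were refused, so the arm has not moved; the wrist picture only shows the screwdriver at (290,270). The rows probably need a "roll" key as well.

```bash
python3 -m jog '[{"linear":[-0.5,-0.5,0.1],"roll":0},{"linear":[-0.5,-0.5,0.1],"roll":0},{"linear":[-0.5,-0.5,0.1],"roll":0},{"linear":[-0.5,-0.5,0.1],"roll":0},{"linear":[-0.5,-0.5,0.1],"roll":0},{"linear":[-0.5,-0.5,0.1],"roll":0},{"linear":[-0.5,-0.5,0.1],"roll":0},{"linear":[-0.5,-0.5,0.1],"roll":0},{"linear":[-0.5,-0.5,0.1],"roll":0},{"linear":[-0.5,-0.5,0.1],"roll":0},{"linear":[-0.5,-0.5,0.1],"roll":0},{"linear":[-0.5,-0.5,0.1],"roll":0}]' 1 30
```

```text
time_s: 1.15
position: [0.338, 0.1976, 0.1831]
tool_rot: [[-0.929, 0.371, -0.0], [0.371, 0.929, -0.0], [0.0, -0.0, -1.0]]
ft_force: [0.5, 0.7, 0.6]
grip_width: 0.0855
gripper_force: 0.0
```

```bash
python3 -m jog '[{"linear":[-0.5,-0.5,0.15],"roll":0},{"linear":[-0.5,-0.5,0.15],"roll":0},{"linear":[-0.5,-0.5,0.15],"roll":0},{"linear":[-0.5,-0.5,0.15],"roll":0},{"linear":[-0.5,-0.5,0.15],"roll":0},{"linear":[-0.5,-0.5,0.15],"roll":0},{"linear":[-0.5,-0.5,0.15],"roll":0},{"linear":[-0.5,-0.5,0.15],"roll":0},{"linear":[-0.5,-0.5,0.15],"roll":0},{"linear":[-0.5,-0.5,0.15],"roll":0},{"linear":[-0.5,-0.45,0.1],"roll":0},{"linear":[0,0,0],"roll":0}]'
python3 - <<'E'
from h import *
to('Fb',.11)
c=cam('wrist');im=optics.get_image('wrist');cv2.imwrite('pics/w2.png',im[:,:,::-1])
f,cx,cy,T=c
for k,z in(('Fb',.034),('Nb',.004),('Ng',.004)):
    q=T[:3,:3].T@(np.array([*X[k],z])-T[:3,3]);print(k,'expected px',cx+f*q[0]/q[2],cy+f*q[1]/q[2])
print(blobs(im,'blue'))
E
```

```text
time_s: 2.15
position: [0.463, -0.0888, 0.1185]
tool_rot: [[-0.928, 0.374, 0.001], [0.374, 0.928, -0.001], [-0.001, -0.001, -1.0]]
ft_force: [0.9, -0.2, 0.3]
grip_width: 0.0852
gripper_force: 0.0
t 2.15 at [ 0.463  -0.0888  0.1185] w 0.0852 -> Fb units [-0.06  0.08  0.21] rows 1 each [-0.058  0.083  0.212] tilt [ 0.0005 -0.0009]
Fb expected px 320.43469506308793 213.02612423524505
Nb expected px 507.356029078736 139.83928085088235
Ng expected px 399.862259129572 322.3652768850717
[(array([509. , 136.2]), np.int32(2657), [array([507.3, 137.5]), array([ 92.1, 110.1]), np.float64(47.9)]), (array([320.9, 212.4]), np.int32(1515), [array([320.9, 212.4]), array([42.5, 44.9]), np.float64(86.9)])]
```

View pics/w2.png

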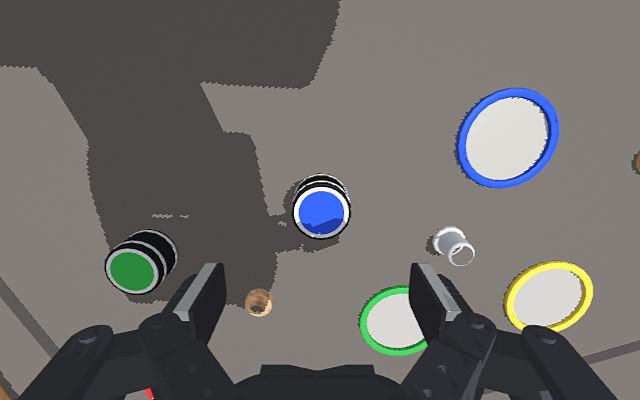

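The blue glass sits at (321,212), against a predicted (320,213), and the blue nest at (507,137), against (507,140), so the wrist view confirms the map. I'll descend in two steps and grip.

```bash
python3 -m jog '[{"linear":[-0.06,0.08,0.3],"roll":0},{"linear":[0,0,0.4],"roll":0},{"linear":[0,0,0.4],"roll":0},{"linear":[0,0,0.4],"roll":0},{"linear":[0,0,0.4],"roll":0},{"linear":[0,0,0.4],"roll":0},{"linear":[0,0,0.3],"roll":0},{"linear":[0,0,0.17],"roll":0},{"linear":[0,0,0],"roll":0},{"linear":[0,0,0],"roll":0}]'
python3 -m jog '[{"linear":[0,0,0],"roll":0},{"linear":[0,0,0],"roll":0},{"linear":[0,0,0],"roll":0},{"linear":[0,0,0],"roll":0},{"linear":[0,0,0],"roll":0},{"linear":[0,0,0],"roll":0},{"linear":[0,0,0],"roll":0},{"linear":[0,0,0],"roll":0},{"linear":[0,0,0],"roll":0},{"linear":[0,0,0],"roll":0}]' -1 30
python3 - <<'E'
from h import *
to('Fb',.007)
E
```

```text
time_s: 3.03
position: [0.4647, -0.0826, 0.0088]
tool_rot: [[-0.929, 0.37, -0.0], [0.37, 0.929, 0.0], [0.0, 0.0, -1.0]]
ft_force: [1.0, -0.3, 1.0]
grip_width: 0.0854
gripper_force: 0.0
time_s: 3.87
position: [0.465, -0.0831, 0.0092]
tool_rot: [[-0.929, 0.371, 0.001], [0.371, 0.929, -0.001], [-0.001, -0.0, -1.0]]
ft_force: [-2.1, -0.1, 6.4]
grip_width: 0.0453
gripper_force: 30.0
t 3.87 at [ 0.465  -0.0831  0.0092] w 0.0453 -> Fb units [-0.06 -0.07  0.06] rows 1 each [-0.065 -0.067  0.056] tilt [ 0.0011 -0.0005]
```

```bash
python3 -m jog '[{"linear":[0,0,-0.1],"roll":0},{"linear":[0,0,-0.2],"roll":0},{"linear":[0,0,-0.3],"roll":0},{"linear":[0,0,-0.4],"roll":0},{"linear":[0,0,-0.4],"roll":0},{"linear":[0,0,-0.3],"roll":0},{"linear":[0,0,-0.1],"roll":0},{"linear":[0,0,0],"roll":0},{"linear":[0,0,0],"roll":0},{"linear":[0,0,0],"roll":0}]'
python3 - <<'E'
from h import *
to('Nb',.09)
E
```

```text
time_s: 4.7
position: [0.4644, -0.0829, 0.0799]
tool_rot: [[-0.929, 0.371, -0.001], [0.371, 0.929, 0.001], [0.001, 0.0, -1.0]]
ft_force: [0.5, 0.1, -0.6]
grip_width: 0.045
gripper_force: 30.9
t 4.7 at [ 0.4644 -0.0829  0.0799] w 0.045 -> Nb units [ 1.19  3.67 -0.25] rows 6 each [ 0.198  0.612 -0.042] tilt [-0.0012  0.0005]
```

```bash
python3 -m jog '[{"linear":[0.1,0.2,0],"roll":0},{"linear":[0.15,0.4,0],"roll":0},{"linear":[0.15,0.5,0],"roll":0},{"linear":[0.15,0.6,0],"roll":0},{"linear":[0.2,0.6,0],"roll":0},{"linear":[0.15,0.5,0],"roll":0},{"linear":[0.15,0.4,0],"roll":0},{"linear":[0.15,0.3,0],"roll":0},{"linear":[0.05,0.17,0],"roll":0},{"linear":[0,0,0],"roll":0},{"linear":[0,0,0],"roll":0},{"linear":[0,0,0],"roll":0}]'
python3 - <<'E'
from h import *
to('Nb',.0092)
E
```

```text
time_s: 5.7
position: [0.4727, 0.0713, 0.0804]
tool_rot: [[-0.929, 0.371, -0.0], [0.371, 0.929, -0.0], [0.0, -0.0, -1.0]]
ft_force: [-0.0, -0.0, -1.7]
grip_width: 0.0452
gripper_force: 30.9
t 5.7 at [0.4727 0.0713 0.0804] w 0.0452 -> Nb units [-0.05  0.01  1.78] rows 3 each [-0.016  0.004  0.593] tilt [-0.0003 -0.0001]
```

```bash
python3 -m jog '[{"linear":[0,0,0.2],"roll":0},{"linear":[0,0,0.3],"roll":0},{"linear":[0,0,0.3],"roll":0},{"linear":[0,0,0.3],"roll":0},{"linear":[0,0,0.3],"roll":0},{"linear":[0,0,0.2],"roll":0},{"linear":[0,0,0.1],"roll":0},{"linear":[0,0,0.05],"roll":0},{"linear":[0,0,0.03],"roll":0},{"linear":[0,0,0],"roll":0},{"linear":[0,0,0],"roll":0},{"linear":[0,0,0],"roll":0}]'
```

```text
time_s: 6.7
position: [0.473, 0.0719, 0.0097]
tool_rot: [[-0.929, 0.371, 0.001], [0.371, 0.929, -0.0], [-0.001, 0.0, -1.0]]
ft_force: [-0.6, -0.1, -1.0]
grip_width: 0.0452
gripper_force: 31.1
```

```bash
python3 -m jog '[{"linear":[0,0,0.02],"roll":0},{"linear":[0,0,0.01],"roll":0},{"linear":[0,0,0],"roll":0},{"linear":[0,0,0],"roll":0}]'
python3 -m jog '[{"linear":[0,0,0],"roll":0},{"linear":[0,0,0],"roll":0},{"linear":[0,0,0],"roll":0},{"linear":[0,0,0],"roll":0},{"linear":[0,0,0],"roll":0},{"linear":[0,0,0],"roll":0},{"linear":[0,0,0],"roll":0},{"linear":[0,0,0],"roll":0}]' 1
python3 -m jog '[{"linear":[0,0,-0.2],"roll":0},{"linear":[0,0,-0.4],"roll":0},{"linear":[0,0,-0.5],"roll":0},{"linear":[0,0,-0.5],"roll":0},{"linear":[0,0,-0.4],"roll":0},{"linear":[0,0,0],"roll":0},{"linear":[0,0,0],"roll":0},{"linear":[0,0,0],"roll":0}]'
python3 - <<'E'
from h import *
to('Fg',.09)
f,cx,cy,T=cam('wrist');im=optics.get_image('wrist');cv2.imwrite('pics/w3.png',im[:,:,::-1])
for b in blobs(im,'blue'): print(b,[atz((f,cx,cy,T),*b[2][0],z).round(4) for z in(.034,.004)])
E
```

```text
time_s: 7.03
position: [0.473, 0.0718, 0.0092]
tool_rot: [[-0.929, 0.371, 0.002], [0.371, 0.929, -0.0], [-0.002, 0.0, -1.0]]
ft_force: [-2.6, 0.1, 11.8]
grip_width: 0.0451
gripper_force: 32.3
time_s: 7.7
position: [0.4727, 0.0718, 0.0081]
tool_rot: [[-0.929, 0.371, -0.0], [0.371, 0.929, -0.0], [0.0, -0.0, -1.0]]
ft_force: [0.3, 0.1, 0.4]
grip_width: 0.0855
gripper_force: 0.0
time_s: 8.37
position: [0.4723, 0.0719, 0.0877]
tool_rot: [[-0.929, 0.371, -0.001], [0.371, 0.929, 0.0], [0.001, -0.0, -1.0]]
ft_force: [0.6, 0.1, -0.4]
grip_width: 0.0849
gripper_force: 0.0
t 8.37 at [0.4723 0.0719 0.0877] w 0.0849 -> Fg units [-2.58 -7.54 -0.06] rows 11 each [-0.234 -0.686 -0.005] tilt [-0.0008  0.0001]
(array([315.8, 203.6]), np.int32(2247), [array([316.2, 211.3]), array([ 99.2, 104.5]), np.float64(88.1)]) [array([0.4628, 0.0759, 0.034 ]), array([0.4728, 0.0718, 0.004 ])]
(array([317.3, 229.7]), np.int32(1924), [array([317.3, 229.7]), array([47.5, 51.2]), np.float64(89.1)]) [array([0.4752, 0.0717, 0.034 ]), array([0.4871, 0.067 , 0.004 ])]
```

View pics/w3.png

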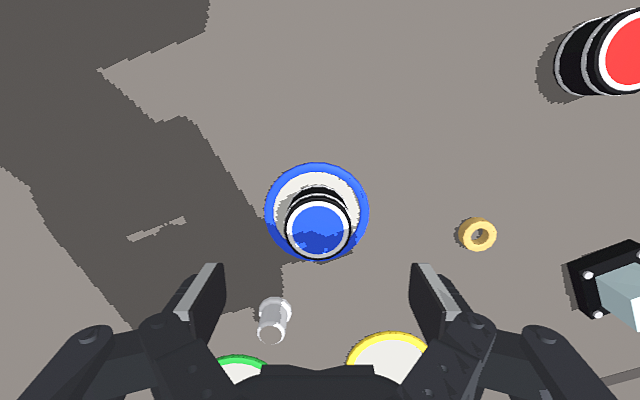

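The blue filter stands upright in its nest: glass (317,230) → (0.475,0.072), ring (316,211) → (0.473,0.072), about 2.5 mm apart. On to the green one.

```bash
python3 -m jog '[{"linear":[-0.1,-0.4,0],"roll":0},{"linear":[-0.2,-0.6,0],"roll":0},{"linear":[-0.25,-0.7,0],"roll":0},{"linear":[-0.25,-0.7,0],"roll":0},{"linear":[-0.25,-0.7,0],"roll":0},{"linear":[-0.25,-0.7,0],"roll":0},{"linear":[-0.25,-0.7,0],"roll":0},{"linear":[-0.25,-0.7,0],"roll":0},{"linear":[-0.25,-0.7,0],"roll":0},{"linear":[-0.25,-0.7,0],"roll":0},{"linear":[-0.2,-0.6,0],"roll":0},{"linear":[-0.08,-0.34,0],"roll":0}]'
python3 -m jog '[{"linear":[0,0,0],"roll":0},{"linear":[0,0,0],"roll":0},{"linear":[0,0,0],"roll":0}]'
python3 - <<'E'
from h import *
to('Fg',.0085)
E
```

```text
time_s: 9.42
position: [0.4564, -0.2489, 0.0871]
tool_rot: [[-0.928, 0.372, -0.001], [0.372, 0.928, 0.0], [0.001, 0.0, -1.0]]
ft_force: [-0.8, -0.7, 1.0]
grip_width: 0.0854
gripper_force: 0.0
time_s: 9.67
position: [0.4565, -0.2452, 0.0877]
tool_rot: [[-0.929, 0.37, -0.001], [0.37, 0.929, 0.001], [0.001, 0.001, -1.0]]
ft_force: [0.3, -0.3, 0.9]
grip_width: 0.0854
gripper_force: 0.0
t 9.67 at [ 0.4565 -0.2452  0.0877] w 0.0854 -> Fg units [-0.01 -0.04  1.98] rows 3 each [-0.002 -0.013  0.66 ] tilt [-0.001   0.0012]
```

```bash
python3 -m jog '[{"linear":[0,-0.03,0.2],"roll":0},{"linear":[0,0,0.4],"roll":0},{"linear":[0,0,0.4],"roll":0},{"linear":[0,0,0.4],"roll":0},{"linear":[0,0,0.35],"roll":0},{"linear":[0,0,0.2],"roll":0},{"linear":[0,0,0.03],"roll":0},{"linear":[0,0,0],"roll":0},{"linear":[0,0,0],"roll":0}]'
python3 -m jog '[{"linear":[0,0,0],"roll":0},{"linear":[0,0,0],"roll":0},{"linear":[0,0,0],"roll":0},{"linear":[0,0,0],"roll":0},{"linear":[0,0,0],"roll":0},{"linear":[0,0,0],"roll":0},{"linear":[0,0,0],"roll":0},{"linear":[0,0,0],"roll":0},{"linear":[0,0,0],"roll":0},{"linear":[0,0,0],"roll":0}]' -1 30
python3 -m jog '[{"linear":[0,0,-0.1],"roll":0},{"linear":[0,0,-0.2],"roll":0},{"linear":[0,0,-0.3],"roll":0},{"linear":[0,0,-0.4],"roll":0},{"linear":[0,0,-0.4],"roll":0},{"linear":[0,0,-0.3],"roll":0},{"linear":[0,0,-0.1],"roll":0},{"linear":[0,0,0],"roll":0},{"linear":[0,0,0],"roll":0},{"linear":[0,0,0],"roll":0}]'
python3 - <<'E'
from h import *
to('Ng',.09)
E
```

```text
time_s: 10.42
position: [0.4566, -0.2476, 0.0095]
tool_rot: [[-0.929, 0.37, 0.001], [0.37, 0.929, -0.001], [-0.001, -0.0, -1.0]]
ft_force: [-0.2, 0.5, -0.6]
grip_width: 0.0853
gripper_force: 0.0
time_s: 11.25
position: [0.4565, -0.2478, 0.0095]
tool_rot: [[-0.929, 0.371, 0.001], [0.371, 0.929, -0.001], [-0.001, -0.0, -1.0]]
ft_force: [-2.0, 0.7, 6.1]
grip_width: 0.045
gripper_force: 30.3
time_s: 12.08
position: [0.456, -0.2474, 0.0802]
tool_rot: [[-0.929, 0.371, -0.001], [0.371, 0.929, 0.001], [0.001, 0.0, -1.0]]
ft_force: [0.4, -0.6, -1.4]
grip_width: 0.0451
gripper_force: 30.9
t 12.08 at [ 0.456  -0.2474  0.0802] w 0.0451 -> Ng units [-1.86  5.77 -0.24] rows 9 each [-0.206  0.641 -0.027] tilt [-0.0011  0.001 ]
```

```bash
python3 -m jog '[{"linear":[-0.1,0.3,0],"roll":0},{"linear":[-0.15,0.5,0],"roll":0},{"linear":[-0.2,0.6,0],"roll":0},{"linear":[-0.2,0.6,0],"roll":0},{"linear":[-0.2,0.6,0],"roll":0},{"linear":[-0.2,0.6,0],"roll":0},{"linear":[-0.2,0.6,0],"roll":0},{"linear":[-0.2,0.6,0],"roll":0},{"linear":[-0.2,0.6,0],"roll":0},{"linear":[-0.15,0.5,0],"roll":0},{"linear":[-0.06,0.27,0],"roll":0},{"linear":[0,0,0],"roll":0}]'
python3 -m jog '[{"linear":[0,0,0],"roll":0},{"linear":[0,0,0],"roll":0},{"linear":[0,0,0],"roll":0}]'
python3 - <<'E'
from h import *
to('Ng',.0095)
E
```

```text
time_s: 13.08
position: [0.6116, -0.0585, 0.0801]
tool_rot: [[-0.93, 0.368, -0.001], [0.368, 0.93, 0.001], [0.001, 0.0, -1.0]]
ft_force: [-0.3, -0.8, -1.5]
grip_width: 0.0447
gripper_force: 31.0
time_s: 13.33
position: [0.6104, -0.0618, 0.0809]
tool_rot: [[-0.928, 0.372, -0.0], [0.372, 0.928, 0.0], [0.0, -0.0, -1.0]]
ft_force: [0.6, -0.3, -1.2]
grip_width: 0.0452
gripper_force: 31.0
t 13.33 at [ 0.6104 -0.0618  0.0809] w 0.0452 -> Ng units [0.01 0.03 1.78] rows 3 each [0.002 0.009 0.595] tilt [-0.0005  0.    ]
```

```bash
python3 -m jog '[{"linear":[0,0.02,0.2],"roll":0},{"linear":[0,0,0.3],"roll":0},{"linear":[0,0,0.3],"roll":0},{"linear":[0,0,0.3],"roll":0},{"linear":[0,0,0.3],"roll":0},{"linear":[0,0,0.2],"roll":0},{"linear":[0,0,0.1],"roll":0},{"linear":[0,0,0.05],"roll":0},{"linear":[0,0,0.03],"roll":0},{"linear":[0,0,0],"roll":0},{"linear":[0,0,0],"roll":0},{"linear":[0,0,0],"roll":0}]'
```

```text
time_s: 14.33
position: [0.6115, -0.0602, 0.0102]
tool_rot: [[-0.929, 0.371, 0.001], [0.371, 0.929, -0.0], [-0.001, 0.0, -1.0]]
ft_force: [0.8, 0.1, -1.4]
grip_width: 0.0447
gripper_force: 31.0
```

```bash
python3 -m jog '[{"linear":[0,0,0.02],"roll":0},{"linear":[0,0,0.01],"roll":0},{"linear":[0,0,0],"roll":0},{"linear":[0,0,0],"roll":0}]'
python3 -m jog '[{"linear":[0,0,0],"roll":0},{"linear":[0,0,0],"roll":0},{"linear":[0,0,0],"roll":0},{"linear":[0,0,0],"roll":0},{"linear":[0,0,0],"roll":0},{"linear":[0,0,0],"roll":0},{"linear":[0,0,0],"roll":0},{"linear":[0,0,0],"roll":0}]' 1
python3 -m jog '[{"linear":[0,0,-0.2],"roll":0},{"linear":[0,0,-0.4],"roll":0},{"linear":[0,0,-0.5],"roll":0},{"linear":[0,0,-0.5],"roll":0},{"linear":[0,0,-0.4],"roll":0},{"linear":[0,0,0],"roll":0},{"linear":[0,0,0],"roll":0},{"linear":[0,0,0],"roll":0}]'
python3 - <<'E'
from h import *
to('Fy',.09)
c=cam('wrist');im=optics.get_image('wrist');cv2.imwrite('pics/w4.png',im[:,:,::-1])
for b in blobs(im,'green'): print(b,[atz(c,*b[2][0],z).round(4) for z in(.034,.004)])
E
```

```text
time_s: 14.67
position: [0.6116, -0.0602, 0.0096]
tool_rot: [[-0.929, 0.371, 0.001], [0.371, 0.929, -0.0], [-0.001, 0.0, -1.0]]
ft_force: [-1.2, -0.2, 5.8]
grip_width: 0.0451
gripper_force: 31.7
time_s: 15.33
position: [0.6113, -0.0601, 0.0085]
tool_rot: [[-0.929, 0.371, -0.0], [0.371, 0.929, -0.0], [0.0, -0.0, -1.0]]
ft_force: [0.3, -0.5, 0.4]
grip_width: 0.0854
gripper_force: 0.0
time_s: 16.0
position: [0.6108, -0.06, 0.0879]
tool_rot: [[-0.929, 0.371, -0.001], [0.371, 0.929, 0.0], [0.001, -0.0, -1.0]]
ft_force: [0.4, -0.9, -0.2]
grip_width: 0.0856
gripper_force: 0.0
t 16.0 at [ 0.6108 -0.06    0.0879] w 0.0856 -> Fy units [-2.09 -5.59 -0.05] rows 8 each [-0.262 -0.698 -0.007] tilt [-0.0012  0.0003]
(array([314.3, 200.6]), np.int32(2200), [array([315.2, 207.4]), array([ 99.7, 104.4]), np.float64(92.3)]) [array([ 0.5987, -0.0556,  0.034 ]), array([ 0.6082, -0.0596,  0.004 ])]
(array([317.2, 225.1]), np.int32(1932), [array([317.2, 225. ]), array([47.9, 51. ]), np.float64(90.2)]) [array([ 0.6107, -0.059 ,  0.034 ]), array([ 0.622 , -0.0635,  0.004 ])]
```

Green is within 3 mm of its nest. Next, yellow.

```bash
python3 -m jog '[{"linear":[-0.1,-0.3,0],"roll":0},{"linear":[-0.2,-0.5,0],"roll":0},{"linear":[-0.2,-0.6,0],"roll":0},{"linear":[-0.25,-0.6,0],"roll":0},{"linear":[-0.25,-0.6,0],"roll":0},{"linear":[-0.25,-0.6,0],"roll":0},{"linear":[-0.25,-0.6,0],"roll":0},{"linear":[-0.2,-0.6,0],"roll":0},{"linear":[-0.2,-0.6,0],"roll":0},{"linear":[-0.1,-0.4,0],"roll":0},{"linear":[-0.09,-0.19,0],"roll":0},{"linear":[0,0,0],"roll":0}]'
python3 -m jog '[{"linear":[0,0,0],"roll":0},{"linear":[0,0,0],"roll":0},{"linear":[0,0,0],"roll":0}]'
python3 - <<'E'
from h import *
to('Fy',.0085)
c=cam('wrist');im=optics.get_image('wrist');cv2.imwrite('pics/w5.png',im[:,:,::-1])
for k in('red','yellow'):
  for b in blobs(im,k): print(k,b,[atz(c,*b[2][0],z).round(4) for z in(.034,.004)])
E
```

```text
time_s: 17.05
position: [0.6055, -0.3005, 0.0879]
tool_rot: [[-0.928, 0.373, -0.001], [0.373, 0.928, 0.0], [0.001, 0.0, -1.0]]
ft_force: [0.1, 0.1, 0.4]
grip_width: 0.0857
gripper_force: 0.0
time_s: 17.3
position: [0.6063, -0.2975, 0.0886]
tool_rot: [[-0.929, 0.369, -0.0], [0.369, 0.929, 0.0], [0.0, 0.0, -1.0]]
ft_force: [0.3, 0.3, -0.1]
grip_width: 0.0852
gripper_force: 0.0
t 17.3 at [ 0.6063 -0.2975  0.0886] w 0.0852 -> Fy units [ 0.   -0.03  2.  ] rows 3 each [ 0.001 -0.011  0.668] tilt [-0.0001  0.0002]
red (array([313.7, 191.5]), np.int32(2143), [array([314. , 202.5]), array([100.5, 105.1]), np.float64(90.5)]) [array([ 0.591 , -0.2927,  0.034 ]), array([ 0.6   , -0.2965,  0.004 ])]
yellow (array([308. , 232.2]), np.int32(803), [array([314.2, 224.4]), array([47.6, 51.1]), np.float64(95.5)]) [array([ 0.6053, -0.2983,  0.034 ]), array([ 0.6165, -0.303 ,  0.004 ])]
```

View pics/w5.png

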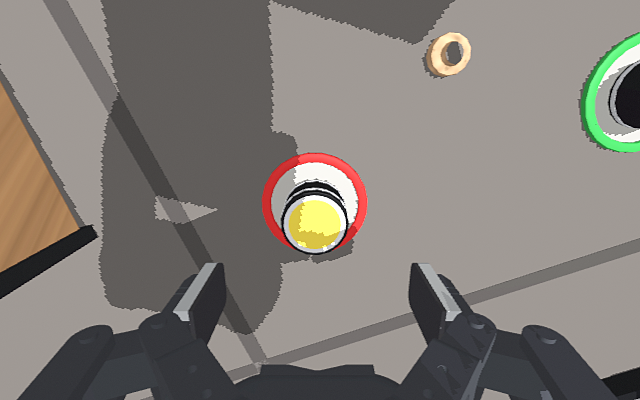

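Yellow glass (314,224) and red ring (314,202) both match the map, and there is free room around the fingers.

```bash
python3 -m jog '[{"linear":[0,0,0.2],"roll":0},{"linear":[0,0,0.4],"roll":0},{"linear":[0,0,0.4],"roll":0},{"linear":[0,0,0.4],"roll":0},{"linear":[0,0,0.35],"roll":0},{"linear":[0,0,0.2],"roll":0},{"linear":[0,0,0.03],"roll":0},{"linear":[0,0,0],"roll":0},{"linear":[0,0,0],"roll":0}]'
python3 -m jog '[{"linear":[0,0,0],"roll":0},{"linear":[0,0,0],"roll":0},{"linear":[0,0,0],"roll":0},{"linear":[0,0,0],"roll":0},{"linear":[0,0,0],"roll":0},{"linear":[0,0,0],"roll":0},{"linear":[0,0,0],"roll":0},{"linear":[0,0,0],"roll":0},{"linear":[0,0,0],"roll":0},{"linear":[0,0,0],"roll":0}]' -1 30
python3 -m jog '[{"linear":[0,0,-0.1],"roll":0},{"linear":[0,0,-0.2],"roll":0},{"linear":[0,0,-0.3],"roll":0},{"linear":[0,0,-0.4],"roll":0},{"linear":[0,0,-0.4],"roll":0},{"linear":[0,0,-0.3],"roll":0},{"linear":[0,0,-0.1],"roll":0},{"linear":[0,0,0],"roll":0},{"linear":[0,0,0],"roll":0},{"linear":[0,0,0],"roll":0}]'
python3 - <<'E'
from h import *
to('Ny',.09)
E
```

```text
time_s: 18.1
position: [0.6064, -0.2989, 0.0101]
tool_rot: [[-0.929, 0.371, 0.001], [0.371, 0.929, -0.001], [-0.001, -0.0, -1.0]]
ft_force: [-0.2, -0.3, 0.2]
grip_width: 0.0854
gripper_force: 0.0
time_s: 18.93
position: [0.6062, -0.2989, 0.01]
tool_rot: [[-0.929, 0.371, 0.001], [0.371, 0.929, -0.001], [-0.001, -0.0, -1.0]]
ft_force: [-1.6, -0.2, 5.7]
grip_width: 0.0448
gripper_force: 30.9
time_s: 19.77
position: [0.6056, -0.2985, 0.0803]
tool_rot: [[-0.929, 0.371, -0.001], [0.371, 0.929, 0.001], [0.002, 0.0, -1.0]]
ft_force: [0.6, -0.4, -0.3]
grip_width: 0.045
gripper_force: 30.8
t 19.77 at [ 0.6056 -0.2985  0.0803] w 0.045 -> Ny units [ 2.74  9.02 -0.23] rows 13 each [ 0.211  0.694 -0.018] tilt [-0.0015  0.0011]
```

```bash
python3 -m jog '[{"linear":[0.1,0.3,0],"roll":0},{"linear":[0.15,0.5,0],"roll":0},{"linear":[0.2,0.6,0],"roll":0},{"linear":[0.2,0.6,0],"roll":0},{"linear":[0.2,0.6,0],"roll":0},{"linear":[0.2,0.6,0],"roll":0},{"linear":[0.2,0.6,0],"roll":0},{"linear":[0.2,0.6,0],"roll":0},{"linear":[0.2,0.6,0],"roll":0},{"linear":[0.2,0.6,0],"roll":0},{"linear":[0.2,0.6,0],"roll":0},{"linear":[0.2,0.6,0],"roll":0}]'
python3 -m jog '[{"linear":[0.15,0.6,0],"roll":0},{"linear":[0.15,0.6,0],"roll":0},{"linear":[0.1,0.5,0],"roll":0},{"linear":[0.05,0.3,0],"roll":0},{"linear":[0.04,0.22,0],"roll":0},{"linear":[0,0,0],"roll":0},{"linear":[0,0,0],"roll":0},{"linear":[0,0,0],"roll":0},{"linear":[0,0,0],"roll":0}]'
python3 - <<'E'
from h import *
to('Ny',.01)
E
```

```text
time_s: 20.77
position: [0.6226, -0.0106, 0.0807]
tool_rot: [[-0.929, 0.37, -0.001], [0.37, 0.929, 0.0], [0.001, -0.0, -1.0]]
ft_force: [0.9, -0.7, -0.9]
grip_width: 0.0451
gripper_force: 30.8
time_s: 21.52
position: [0.6379, 0.0759, 0.0813]
tool_rot: [[-0.928, 0.372, -0.0], [0.372, 0.928, -0.0], [0.0, -0.0, -1.0]]
ft_force: [0.3, -0.6, -1.0]
grip_width: 0.0451
gripper_force: 30.8
t 21.52 at [0.6379 0.0759 0.0813] w 0.0451 -> Ny units [0.02 0.03 1.78] rows 3 each [0.006 0.01  0.594] tilt [-0.0002 -0.0002]
```

```bash
python3 -m jog '[{"linear":[0.02,0.03,0.2],"roll":0},{"linear":[0,0,0.3],"roll":0},{"linear":[0,0,0.3],"roll":0},{"linear":[0,0,0.3],"roll":0},{"linear":[0,0,0.3],"roll":0},{"linear":[0,0,0.2],"roll":0},{"linear":[0,0,0.1],"roll":0},{"linear":[0,0,0.05],"roll":0},{"linear":[0,0,0.03],"roll":0},{"linear":[0,0,0],"roll":0},{"linear":[0,0,0],"roll":0},{"linear":[0,0,0],"roll":0}]'
python3 -m jog '[{"linear":[0,0,0.02],"roll":0},{"linear":[0,0,0.01],"roll":0},{"linear":[0,0,0],"roll":0},{"linear":[0,0,0],"roll":0}]'
```

```text
time_s: 22.52
position: [0.6379, 0.0784, 0.0106]
tool_rot: [[-0.929, 0.371, 0.001], [0.371, 0.929, -0.0], [-0.001, 0.0, -1.0]]
ft_force: [0.3, 0.5, -1.1]
grip_width: 0.045
gripper_force: 30.9
time_s: 22.85
position: [0.638, 0.0783, 0.01]
tool_rot: [[-0.929, 0.371, 0.001], [0.371, 0.929, -0.0], [-0.001, 0.0, -1.0]]
ft_force: [-1.9, -0.1, 5.3]
grip_width: 0.0453
gripper_force: 31.5
```

Contact felt; release, retreat and check.

```bash
python3 -m jog '[{"linear":[0,0,0],"roll":0},{"linear":[0,0,0],"roll":0},{"linear":[0,0,0],"roll":0},{"linear":[0,0,0],"roll":0},{"linear":[0,0,0],"roll":0},{"linear":[0,0,0],"roll":0},{"linear":[0,0,0],"roll":0},{"linear":[0,0,0],"roll":0}]' 1
python3 -m jog '[{"linear":[0,0,-0.2],"roll":0},{"linear":[0,0,-0.4],"roll":0},{"linear":[0,0,-0.5],"roll":0},{"linear":[0,0,-0.5],"roll":0},{"linear":[0,0,-0.4],"roll":0},{"linear":[0,0,0],"roll":0},{"linear":[0,0,0],"roll":0},{"linear":[0,0,0],"roll":0}]'
python3 - <<'E'
from h import *
to('Fr',.1)
c=cam('wrist');im=optics.get_image('wrist');cv2.imwrite('pics/w6.png',im[:,:,::-1])
for b in blobs(im,'yellow'): print(b,[atz(c,*b[2][0],z).round(4) for z in(.034,.004)])
t=cam('top');print('splitter',atz(t,203,156,.03))
E
```

```text
time_s: 23.52
position: [0.6377, 0.0783, 0.0089]
tool_rot: [[-0.929, 0.371, -0.0], [0.371, 0.929, -0.0], [0.0, -0.0, -1.0]]
ft_force: [0.2, 0.3, 0.7]
grip_width: 0.0855
gripper_force: 0.0
time_s: 24.18
position: [0.6372, 0.0784, 0.0882]
tool_rot: [[-0.929, 0.371, -0.001], [0.371, 0.929, 0.0], [0.001, -0.0, -1.0]]
ft_force: [-0.4, -0.3, -0.6]
grip_width: 0.0854
gripper_force: 0.0
t 24.18 at [0.6372 0.0784 0.0882] w 0.0854 -> Fr units [ 6.4   2.82 -0.29] rows 10 each [ 0.64   0.282 -0.029] tilt [-0.0013  0.0001]
(array([309.9, 216.5]), np.int32(1298), [array([314.5, 208.5]), array([ 99.9, 104.4]), np.float64(90.4)]) [array([0.6257, 0.082 , 0.034 ]), array([0.6353, 0.0779, 0.004 ])]
(array([316.7, 234.4]), np.int32(720), [array([317.4, 225. ]), array([47.7, 51.2]), np.float64(86.7)]) [array([0.6372, 0.0794, 0.034 ]), array([0.6486, 0.0749, 0.004 ])]
splitter [0.60977623 0.26310582 0.03      ]
```

```bash
python3 -m jog '[{"linear":[0.3,0.15,-0.1],"roll":0},{"linear":[0.5,0.2,-0.1],"roll":0},{"linear":[0.7,0.3,-0.1],"roll":0},{"linear":[0.7,0.3,0],"roll":0},{"linear":[0.7,0.3,0],"roll":0},{"linear":[0.7,0.3,0],"roll":0},{"linear":[0.7,0.3,0],"roll":0},{"linear":[0.7,0.3,0.1],"roll":0},{"linear":[0.6,0.3,0.1],"roll":0},{"linear":[0.5,0.25,0.1],"roll":0},{"linear":[0.3,0.12,0],"roll":0},{"linear":[0,0,0],"roll":0}]'
python3 -m jog '[{"linear":[0,0,0],"roll":0},{"linear":[0,0,0],"roll":0},{"linear":[0,0,0],"roll":0}]'
python3 - <<'E'
from h import *
to('Fr',.0085)
c=cam('wrist');im=optics.get_image('wrist');cv2.imwrite('pics/w7.png',im[:,:,::-1])
for b in blobs(im,'red'): print(b,[atz(c,*b[2][0],z).round(4) for z in(.034,.004)])
E
```

```text
time_s: 25.23
position: [0.4392, 0.2795, 0.0887]
tool_rot: [[-0.93, 0.368, -0.002], [0.368, 0.93, -0.0], [0.002, -0.001, -1.0]]
ft_force: [0.3, 0.3, 0.5]
grip_width: 0.0856
gripper_force: 0.0
time_s: 25.48
position: [0.4426, 0.2774, 0.089]
tool_rot: [[-0.928, 0.372, 0.001], [0.372, 0.928, 0.0], [-0.0, 0.0, -1.0]]
ft_force: [-0.7, 0.1, -0.3]
grip_width: 0.0851
gripper_force: 0.0
t 25.48 at [0.4426 0.2774 0.089 ] w 0.0851 -> Fr units [0.04 0.   2.01] rows 3 each [0.013 0.001 0.671] tilt [0.0005 0.    ]
(array([315.6, 222.6]), np.int32(1938), [array([315.5, 222.6]), array([48. , 51.1]), np.float64(88.8)]) [array([0.4409, 0.2778, 0.034 ]), array([0.452 , 0.2732, 0.004 ])]
```

```bash
python3 -m jog '[{"linear":[0.03,0,0.2],"roll":0},{"linear":[0,0,0.4],"roll":0},{"linear":[0,0,0.4],"roll":0},{"linear":[0,0,0.4],"roll":0},{"linear":[0,0,0.35],"roll":0},{"linear":[0,0,0.2],"roll":0},{"linear":[0,0,0.04],"roll":0},{"linear":[0,0,0],"roll":0},{"linear":[0,0,0],"roll":0}]'
python3 -m jog '[{"linear":[0,0,0],"roll":0},{"linear":[0,0,0],"roll":0},{"linear":[0,0,0],"roll":0},{"linear":[0,0,0],"roll":0},{"linear":[0,0,0],"roll":0},{"linear":[0,0,0],"roll":0},{"linear":[0,0,0],"roll":0},{"linear":[0,0,0],"roll":0},{"linear":[0,0,0],"roll":0},{"linear":[0,0,0],"roll":0}]' -1 30
python3 -m jog '[{"linear":[0,0,-0.1],"roll":0},{"linear":[0,0,-0.2],"roll":0},{"linear":[0,0,-0.3],"roll":0},{"linear":[0,0,-0.4],"roll":0},{"linear":[0,0,-0.4],"roll":0},{"linear":[0,0,-0.3],"roll":0},{"linear":[0,0,-0.1],"roll":0},{"linear":[0,0,0],"roll":0},{"linear":[0,0,0],"roll":0},{"linear":[0,0,0],"roll":0}]'
python3 - <<'E'
from h import *
to('Nr',.09)
E
```

```text
time_s: 26.28
position: [0.441, 0.2785, 0.0098]
tool_rot: [[-0.929, 0.371, 0.001], [0.371, 0.929, 0.0], [-0.001, 0.001, -1.0]]
ft_force: [-0.1, 0.4, 1.0]
grip_width: 0.0857
gripper_force: 0.0
time_s: 27.12
position: [0.4408, 0.2785, 0.0099]
tool_rot: [[-0.929, 0.371, 0.001], [0.371, 0.929, 0.0], [-0.001, 0.0, -1.0]]
ft_force: [-1.7, -1.1, 5.1]
grip_width: 0.0447
gripper_force: 30.3
time_s: 27.95
position: [0.4402, 0.2783, 0.0807]
tool_rot: [[-0.929, 0.371, -0.001], [0.371, 0.929, -0.0], [0.001, -0.001, -1.0]]
ft_force: [0.1, -0.4, -0.9]
grip_width: 0.0448
gripper_force: 30.8
t 27.95 at [0.4402 0.2783 0.0807] w 0.0448 -> Nr units [ -9.09 -11.87  -0.23] rows 17 each [-0.535 -0.698 -0.014] tilt [-0.0014 -0.0005]
```

```bash
python3 -m jog '[{"linear":[-0.2,-0.25,0],"roll":0},{"linear":[-0.3,-0.4,0],"roll":0},{"linear":[-0.43,-0.56,0],"roll":0},{"linear":[-0.43,-0.56,0],"roll":0},{"linear":[-0.43,-0.56,0],"roll":0},{"linear":[-0.43,-0.56,0],"roll":0},{"linear":[-0.43,-0.56,0],"roll":0},{"linear":[-0.43,-0.56,0],"roll":0},{"linear":[-0.43,-0.56,0],"roll":0},{"linear":[-0.43,-0.56,0],"roll":0},{"linear":[-0.43,-0.56,0],"roll":0},{"linear":[-0.43,-0.56,0],"roll":0}]'
python3 -m jog '[{"linear":[-0.42,-0.55,0],"roll":0},{"linear":[-0.42,-0.55,0],"roll":0},{"linear":[-0.42,-0.55,0],"roll":0},{"linear":[-0.42,-0.55,0],"roll":0},{"linear":[-0.42,-0.55,0],"roll":0},{"linear":[-0.42,-0.55,0],"roll":0},{"linear":[-0.42,-0.55,0],"roll":0},{"linear":[-0.42,-0.55,0],"roll":0},{"linear":[-0.42,-0.55,0],"roll":0},{"linear":[-0.3,-0.4,0],"roll":0},{"linear":[-0.2,-0.27,0],"roll":0},{"linear":[0,0,0],"roll":0}]'
python3 -m jog '[{"linear":[0,0,0],"roll":0},{"linear":[0,0,0],"roll":0},{"linear":[0,0,0],"roll":0}]'
python3 - <<'E'
from h import *
to('Nr',.0098)
E
```

```text
time_s: 28.95
position: [0.5261, -0.0263, 0.0805]
tool_rot: [[-0.929, 0.371, -0.002], [0.371, 0.929, 0.0], [0.002, -0.0, -1.0]]
ft_force: [0.5, 0.2, -0.3]
grip_width: 0.0447
gripper_force: 30.9
time_s: 29.95
position: [0.6018, -0.2996, 0.0798]
tool_rot: [[-0.928, 0.373, -0.001], [0.373, 0.928, 0.0], [0.001, -0.0, -1.0]]
ft_force: [-0.8, -0.3, -1.0]
grip_width: 0.045
gripper_force: 30.9
time_s: 30.2
position: [0.6018, -0.296, 0.0811]
tool_rot: [[-0.929, 0.37, -0.001], [0.37, 0.929, 0.001], [0.001, 0.0, -1.0]]
ft_force: [-0.2, 0.7, -1.5]
grip_width: 0.0449
gripper_force: 30.9
t 30.2 at [ 0.6018 -0.296   0.0811] w 0.0449 -> Nr units [-0.02 -0.03  1.78] rows 3 each [-0.006 -0.01   0.594] tilt [-0.0007  0.0007]
```

```bash
python3 -m jog '[{"linear":[0,-0.02,0.2],"roll":0},{"linear":[0,0,0.3],"roll":0},{"linear":[0,0,0.3],"roll":0},{"linear":[0,0,0.3],"roll":0},{"linear":[0,0,0.3],"roll":0},{"linear":[0,0,0.2],"roll":0},{"linear":[0,0,0.1],"roll":0},{"linear":[0,0,0.05],"roll":0},{"linear":[0,0,0.03],"roll":0},{"linear":[0,0,0],"roll":0},{"linear":[0,0,0],"roll":0},{"linear":[0,0,0],"roll":0}]'
python3 -m jog '[{"linear":[0,0,0.02],"roll":0},{"linear":[0,0,0.01],"roll":0},{"linear":[0,0,0],"roll":0},{"linear":[0,0,0],"roll":0}]'
```

```text
time_s: 31.2
position: [0.6018, -0.2981, 0.0107]
tool_rot: [[-0.929, 0.371, 0.001], [0.371, 0.929, -0.001], [-0.001, -0.0, -1.0]]
ft_force: [-0.4, -0.3, -0.8]
grip_width: 0.0453
gripper_force: 31.0
time_s: 31.53
position: [0.6019, -0.2981, 0.01]
tool_rot: [[-0.929, 0.371, 0.001], [0.371, 0.929, -0.001], [-0.001, -0.0, -1.0]]
ft_force: [-2.4, 0.4, 4.6]
grip_width: 0.045
gripper_force: 31.5
```

Release, retreat upward, and check everything.

```bash
python3 -m jog '[{"linear":[0,0,0],"roll":0},{"linear":[0,0,0],"roll":0},{"linear":[0,0,0],"roll":0},{"linear":[0,0,0],"roll":0},{"linear":[0,0,0],"roll":0},{"linear":[0,0,0],"roll":0},{"linear":[0,0,0],"roll":0},{"linear":[0,0,0],"roll":0}]' 1
python3 -m jog '[{"linear":[0,0,-0.2],"roll":0},{"linear":[0,0,-0.4],"roll":0},{"linear":[0,0,-0.5],"roll":0},{"linear":[0,0,-0.5],"roll":0},{"linear":[0.3,0,-0.5],"roll":0},{"linear":[0.5,0,-0.5],"roll":0},{"linear":[0.5,0,-0.5],"roll":0},{"linear":[0.5,0,-0.4],"roll":0},{"linear":[0.3,0,0],"roll":0},{"linear":[0,0,0],"roll":0},{"linear":[0,0,0],"roll":0},{"linear":[0,0,0],"roll":0}]'
python3 - <<'E'
from h import *
to('Nr',.0098)
for n in('wrist','top','side'):
  c=cam(n);im=optics.get_image(n);cv2.imwrite(f'pics/{n}9.png',im[:,:,::-1])
  if n!='side':
   for k in HUE:
    for b in blobs(im,k): print(n,k,b[2],[atz(c,*b[2][0],z).round(4)[:2] for z in(.034,.004)])
E
```

```text
time_s: 32.2
position: [0.6016, -0.2979, 0.0089]
tool_rot: [[-0.929, 0.371, -0.0], [0.371, 0.929, 0.0], [0.0, 0.0, -1.0]]
ft_force: [-0.6, 0.6, 0.9]
grip_width: 0.0854
gripper_force: 0.0
time_s: 33.2
position: [0.5241, -0.267, 0.1488]
tool_rot: [[-0.929, 0.371, 0.0], [0.371, 0.929, 0.0], [-0.0, 0.0, -1.0]]
ft_force: [1.0, 0.3, 0.3]
grip_width: 0.0857
gripper_force: 0.0
t 33.2 at [ 0.5241 -0.267   0.1488] w 0.0857 -> Nr units [-2.09  0.02  3.48] rows 5 each [-0.418  0.004  0.695] tilt [0.0001 0.    ]
wrist red [array([317., 266.]), array([70.2, 77.5]), np.float64(89.3)] [array([ 0.5845, -0.2902]), array([ 0.6002, -0.2965])]
wrist red [array([316.9, 284.9]), array([31.7, 36. ]), np.float64(90.5)] [array([ 0.6028, -0.2977]), array([ 0.6207, -0.3048])]
wrist green [array([553.9, 190.1]), array([73.9, 93.2]), np.float64(54.5)] [array([ 0.5916, -0.0786]), array([ 0.6082, -0.0602])]
wrist green [array([582., 202.]), array([33.7, 44.3]), np.float64(53.1)] [array([ 0.6111, -0.058 ]), array([ 0.63  , -0.0372])]
top red [array([464.9, 189.5]), array([16.4, 26.6]), np.float64(44.9)] [array([ 0.6075, -0.269 ]), array([ 0.6161, -0.2791])]
top yellow [array([296. , 158.5]), array([36.3, 38.1]), np.float64(82.4)] [array([0.6278, 0.0739]), array([0.6372, 0.0771])]
top yellow [array([294. , 153.5]), array([15., 16.]), np.float64(90.9)] [array([0.6378, 0.0795]), array([0.6476, 0.0829])]
top green [array([359.5, 179.1]), array([36.2, 37.7]), np.float64(106.7)] [array([ 0.6016, -0.0584]), array([ 0.61  , -0.0603])]
top green [array([360.4, 174.5]), array([15.2, 15.9]), np.float64(100.4)] [array([ 0.6113, -0.0591]), array([ 0.6201, -0.0611])]
```

View pics/side9.png

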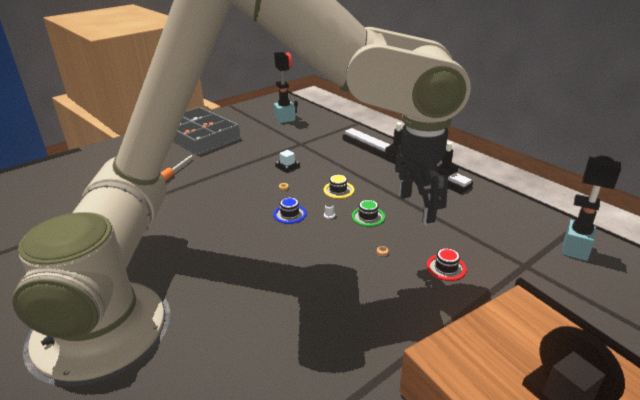

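View pics/wrist9.png

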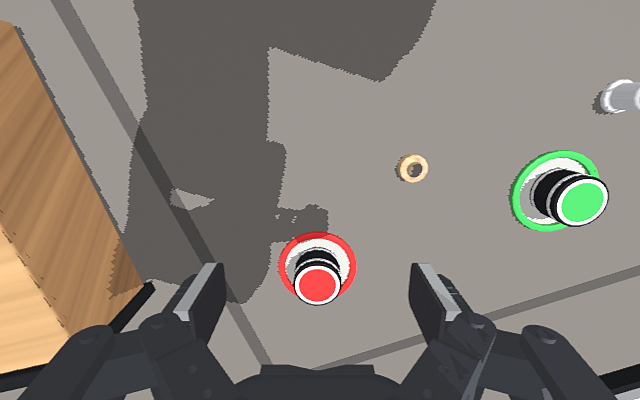

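The side view shows all four filters upright in their own rings: blue (290,209), yellow (338,185), green (368,210), red (447,260). The splitter is untouched at (287,160), and the gripper is clear of everything. The wrist view shows red at (317,285) in its ring and green at (582,202), all within about 3 mm of centre.

```bash
python3 -c "
from rig import env
print(env.close_job())"
```

```text
the job is handed in; nothing more can be done
None
```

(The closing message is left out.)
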